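Screw the swing-arm cap onto the glue pot

TASK

Close the glue pot: swing its orange screw cap on the arm over the neck until the arm meets its stop, then press the cap down, feel for the start of the thread and screw it clockwise (seen from above) fully home, so that it stays down when you let go. Leave the glue bottle, the tape measure and the wooden offcut where they are.

Things in the scene. Friction and masses are not known exactly. Their poses are not given: they have to be found in the camera images.
- neck (a point): Centre of the mouth of the blue glue pot, level with the top of its steel neck (71 mm across, 88 mm over the thread, 130 mm above the bench). The pot (152 mm across, on a 190 x 240 mm plate) is bolted to the bench. Axes are the pot's: z up, the hinge post stands towards +y
- pot: The pot, origin under the neck. Round the neck's outside run three thread bands, each 84 degrees long with a flat top 2 mm below the neck's top, with three gaps of 36 degrees between. Each band slopes down clockwise and ends in a solid stop. Where the gaps stand relative to the cap's lugs is not given: feel for it
- hinge (a point): Point on the upright axis of the swing arm, 165 mm above the bench, 105 mm from the neck's axis. The arm is flat aluminium, 22 mm wide, hubs 36 mm across, its top 6 mm above this point; it turns on a post fixed to the pot
- swing (a joint): Angle of the swing arm (rad). 0: against its stop, the cap exactly above the neck; it grows as the arm swings out, counter-clockwise from above, to 2.2. Friction (about 1 N at the cap) keeps it where it is left
- handle (a point): Centre (half-way up) of the black bar handle on top of the cap: 80 mm long (x axis), 16 mm wide (y), 30 mm high (z up), on a 16 mm stem; turned half a turn it is the same. 105 mm from the hinge axis. Cap raised: 219 mm above the bench, 89 mm above neck, the bar's underside 33 mm above the arm. Fully home: 68 mm above neck, underside 12 mm above the arm
- cap: The orange cap (108 mm across, 24 mm high, under the arm), one with the handle; origin on its axis at the arm's height. It turns on the arm by many turns, with light friction; turning it home takes up to 0.3 N m before the stop. Three lugs inside it, 120 degrees apart, 10 mm wide, must go through the thread's gaps, then under the bands: from mid-gap about 1.45 rad clockwise to the solid stop
- press (a joint): How far the cap is pressed down (m). A spring holds it raised at 0; about 4 N to start, 10 N at the limit 0.022. Over the neck it stops at 0.006 where the lugs land on the bands (it can still be turned), and goes to about 0.022 where they meet gaps. Let go in a gap it springs up; turned 0.6 rad or more under the bands it stays down, 15 to 21 mm; fully home it rests at 0.021
- bottle_mid (a point): Half-way up the yellow glue bottle, 64 mm across, 170 mm high, standing on the bench; leave alone
- tape_mid (a point): Centre of the yellow tape measure, 75 x 45 x 70 mm high; leave alone
- offcut_mid (a point): Centre of a loose wooden offcut, 120 x 60 x 38 mm high; leave alone

How it is judged:
By the outcome, as a careful person would: the job done as asked, in the order asked, and still so for the second after the job is handed in, with the robot touching nothing.
It also fails if it takes over 72 s, if anything falls off the work surface, if the arm or the gripper's body presses on something with over 40 N, if the wrist force passes 120 N, or if a joint passes its speed limit or range.

ROBOT

A 6-joint arm with a two-finger parallel gripper is mounted at the origin on the work surface. World frame = base frame: x ahead of the robot, y to its left, z up, the work surface at z = 0. Lengths are in m, angles in rad, forces in N, time in s.
With the tool pointing down it reaches from about 0.35 to 0.975 m from the base axis. Payload 4.9 kg.
Tool frame: the origin (TCP) lies at the very end of the fingers, on their centre line; the grasp point (between the pads) lies 19 mm behind it (pinch_z is the distance from the TCP to the grasp point, in m); z points along the fingers, y is the line along which they close (so a half turn about z gives the same grasp; the last joint's range is limited). The gripper opens to 85 mm and grips with 20 to 120 N. Pads are 22 mm wide; open, the fingers measure 114 mm over their backs; the gripper's body (76 mm by 85 mm) begins 54 mm behind the grasp point. The pads swing forward as they close: fully open they stand 13 mm farther back than shut.
Start: joints at [1.204, 0.053, 1.613, -0, 1.476, -0.119], TCP at [0.153, 0.606, 0.231] pointing down, gripper open.
Joint ranges: [-3.01, 3.01], [-1.01, 2.22], [0.06, 2.58], [-1.02, 4.17], [0.09, 2.62], [-3.14, 3.14]. Speed limits (rad/s): [2.57, 2.57, 3.14, 3.14, 3.14, 3.14].

INTERFACE

Orientations are given as a unit quaternion [w, x, y, z].
In Python, from plant import * gives the robot as it stands. The module is installed in compiled form; this text tells all that it offers.
- The arm moves only by the tool play_rows, never from a script. Its arguments are lists of equal length, an entry for each row: "linear": the shift along the world's x, y, z in m, a list of three; "turn": the turn about the world's z in degrees. A call has 1 to 8 rows; each row shifts and turns the commanded pose from where the row before left it; what a row does not reach is not made up. A row lasts 1/8 s, in which the tool goes at most 62.5 mm and 10.7 degrees, less where a joint would pass 70% of its speed; a pose out of reach is approached as far as the arm can. A call is refused whole if a number of a shift passes 0.0625 or a number of a turn 10.7, either way. A call with a gripper value outside its range is refused whole. "hand" is the finger opening in m, from 0 to 0.0854, set as the call begins (left out, the last holds). The fingers move at their own pace and stop on an object; the grip force is fixed at half the most. Time passes only in rows, so rows that do not move let the fingers close. It gives the time, the measured TCP pose, the force, the opening and the grip force at its end, in the units of the state.
- state(): the state, without advancing time (a new reading comes with each control period).
- grab_frame(name): name is "side" or "top" or "wrist"; returns the picture (480x640x3 uint8, red, green, blue); there is no depth.
- camera_info(name): a dict with "camera_matrix" (3x3 intrinsics, pixels), "origin" and "attitude" of the camera in the world; the wrist camera has in their place "mount" (4x4, takes a point from camera to tool coordinates, whose origin is the TCP and whose axes are the flange's). Camera axes: x right, y down, z forward; pixel columns grow to the right and rows downward; lengths in m; the calibration is good to about 2 mm. A picture is of the moment at which its call begins: read the wrist's pose just before it. camera_info takes no time and is no camera call.
- job_done(): hands the job in; it is judged then, once.
Trained networks look in the newest picture that a camera, given by its name, has taken for a name from the list of things; names that differ only in an ending like _2 or _b are one class to them, and where a whole thing is asked for, a point or a joint stands for the part that bears it (a point fixed in the world has none). Each returns a list of dicts, best first, with "p" (0 to 1); they miss things now and then, are a little off and sometimes report something else, mostly with a low value. They report only what shows in the picture. A call takes as long as a camera call.
- trace(camera, thing): "region" (480x640 bool, what is visible of it) and "location" ([column, row] in pixels, amid what is visible of it).
The state is a dict: "time": time; "joint_pos": joint angles; "joint_vel": joint speeds; "joint_efforts": joint torques, N m; "tool_pos": TCP position; "tool_rot": TCP orientation; "contact_force": force on the tool from outside, world axes, zero at the start; "ft_torque": the same for the moment, N m; "gripper_width": opening from 0.0 (shut) to 1.0 (fully open); "grasp_force": force on a finger pad.
Only numpy, scipy, OpenCV 4.12 (cv2) and the standard library are available. Lean on these libraries where they do the work, as an engineer would, in place of code of your own. Each camera call takes 0.05 s, during which the arm holds its last target. There are 200 camera calls.

## Working session

There is one attempt and no reset: what is moved stays moved. The work goes in short steps, Python scripts to look and compute and a tool call to move; the robot and the scene stay as the last step left them, time stands still between calls to the robot, and variables do not carry over. Pictures are saved under pics/ and viewed, at most 10 in all, crops included, and the job is handed in when it is done.

Besides the shell and the picture viewer there is one more tool, called after "Request:" by a JSON object that holds its "fn" and its "kwargs". play_rows: Moves the arm, as the interface text tells. Its arguments: {"type":"object","properties":{"linear":{"type":"array","items":{"type":"array","items":{"type":"number"}}},"turn":{"type":"array","items":{"type":"number"}},"hand":{"type":"number"}},"required":["linear","turn"]}

```bash
mkdir -p pics; cat > h.py <<'E'
from plant import *
import numpy as np, cv2
from scipy.spatial.transform import Rotation as R
def cam(n):
    c=camera_info(n);K=np.array(c["camera_matrix"])
    if "mount" in c:
        s=state();q=np.array(s["tool_rot"]);T=np.eye(4);T[:3,:3]=R.from_quat(q[[1,2,3,0]]).as_matrix();T[:3,3]=s["tool_pos"]
        M=T@np.array(c["mount"]);return K,M[:3,3],M[:3,:3]
    a=np.array(c["attitude"],float)
    A=a if a.shape==(3,3) else R.from_quat(a[[1,2,3,0]]).as_matrix()
    return K,np.array(c["origin"]),A
def onplane(C,px,z):
    K,o,A=C;d=A@np.linalg.inv(K)@np.array([px[0],px[1],1.]);return o+d*(z-o[2])/d[2]
def snap(n,f=None):
    C=cam(n);im=grab_frame(n)
    if f: cv2.imwrite(f"pics/{f}.png",im[:,:,::-1])
    return C,im
E
python3 - <<'E'
from h import *
s=state();print(s)
ims=[]
for n in("top","side"):
    C,im=snap(n);ims.append(im);print(n,C[1],C[2].round(3).tolist(),C[0].tolist())
    for t,z in(("handle",.219),("cap",.18),("pot",.06),("swing",.17),("bottle_mid",.085),("tape_mid",.035),("offcut_mid",.019)):
        for d in trace(n,t)[:2]:
            print(n,t,round(d["p"],2),np.round(d["location"]),onplane(C,d["location"],z).round(3), cv2.minAreaRect(np.argwhere(d["region"])[:,::-1].astype(np.float32)))
im=np.hstack(ims);cv2.imwrite("pics/a.png",cv2.resize(ims[0],(640,480))[:,:,::-1]);cv2.imwrite("pics/b.png",ims[1][:,:,::-1])
E
```

```text
{'time': 0.0, 'joint_pos': array([ 1.20400098e+00,  5.33672418e-02,  1.61426790e+00, -1.84123377e-05,
        1.47601937e+00, -1.19005866e-01]), 'joint_vel': array([-5.52155809e-06, -8.68599476e-04, -1.13368003e-03, -4.60321374e-04,
        5.36651561e-04,  2.08609295e-04]), 'joint_efforts': array([ 3.70554540e-05, -3.93698466e+01, -3.70163906e+01, -2.08922388e-04,
        7.23955629e-03,  3.35818413e-05]), 'tool_pos': array([0.15307346, 0.60532764, 0.23007218]), 'tool_rot': array([-2.39062923e-04,  1.23577083e-01,  9.92334440e-01, -1.00286857e-03]), 'contact_force': array([ 0.12939106, -0.0194416 ,  0.1684869 ]), 'ft_torque': array([-0.04777217, -0.04402745,  0.00483617]), 'grasp_force': 0.0, 'gripper_width': 0.9999555402029187}
top [ 0.31226268 -0.00387658  1.25000959] [[0.012, -0.986, 0.168], [-1.0, -0.009, 0.016], [-0.014, -0.169, -0.986]] [[449.1709543955759, 0.0, 319.7132904748112], [0.0, 449.1709543955759, 238.65449514820358], [0.0, 0.0, 1.0]]
top handle 0.9 [305. 173.] [0.647 0.049 0.219] ((300.35296630859375, 176.5882568359375), (41.231056213378906, 40.26091384887695), 14.03
[... 1512 characters left out ...]
8.44873046875, 250.89706420898438), (66.72284698486328, 51.75659942626953), 48.27048873901367)
side bottle_mid 0.93 [372. 155.] [ 0.436 -0.363  0.085] ((374.30206298828125, 155.52627563476562), (20.704477310180664, 53.66704177856445), 4.969740390777588)
side tape_mid 0.97 [290. 378.] [0.545 0.331 0.035] ((292.9000244140625, 377.8000183105469), (30.857738494873047, 41.14365005493164), 63.43495178222656)
side tape_mid 0.62 [252. 248.] [ 0.709 -0.021  0.035] ((258.2336120605469, 243.4044189453125), (49.64297866821289, 46.235286712646484), 67.7509765625)
side offcut_mid 0.84 [318. 170.] [ 0.591 -0.354  0.019] ((316.5, 169.49998474121094), (43.5586051940918, 22.98678207397461), 10.30484676361084)
```

View pics/a.png

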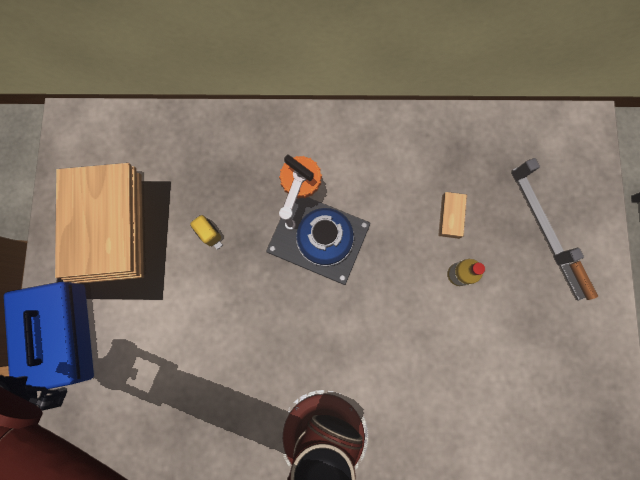

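View pics/b.png

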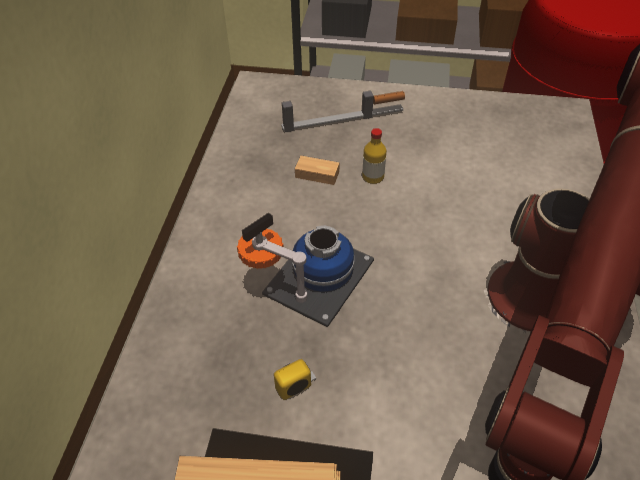

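The top view shows the arm swung out, with the cap at about (300,176), the bar handle at (298,167), the hinge hub at (287,213) and the neck at (325,232). The side view shows the bar at (258,227), the hub at (300,257) and the neck at (322,240). Next I turn these into positions.

```bash
python3 - <<'E'
from h import *
import cv2
P={"neck":((325,233),(322,240),.13),"hinge":((287,213),(300,257),.171),"h":((298,167),(258,227),.219)}
ct,cs=cam("top"),cam("side")
for k,(a,b,z) in P.items(): print(k,onplane(ct,a,z).round(4),onplane(cs,b,z).round(4))
for n,z,box in(("top",.234,(270,330,140,200)),("side",.234,(230,290,205,250))):
    im=cv2.imread(f"pics/{'a' if n=='top' else 'b'}.png");x0,x1,y0,y1=box
    m=(im.max(2)<60).astype(np.uint8);w=np.zeros_like(m);w[y0:y1,x0:x1]=m[y0:y1,x0:x1]
    k,l,st,ce=cv2.connectedComponentsWithStats(w);i=1+np.argmax(st[1:,4])
    r=cv2.minAreaRect(np.argwhere(l==i)[:,::-1].astype(np.float32));C=ct if n=="top" else cs
    b=cv2.boxPoints(r);e=np.linalg.norm(b-np.roll(b,-1,0),axis=1);j=np.argmax(e)
    u,v=b[j],b[(j+1)%4];U,V=onplane(C,u,.219),onplane(C,v,.219)
    print(n,st[i],r,onplane(C,r[0],.219).round(4),np.degrees(np.arctan2(*(V-U)[[1,0]])))
E
```

```text
neck [0.5184 0.0006 0.13  ] [0.522  0.0086 0.13  ]
hinge [0.5601 0.0945 0.171 ] [0.5581 0.1008 0.171 ]
h [0.6622 0.0665 0.219 ] [0.6587 0.0668 0.219 ]
top [285 155  28  26 266] ((298.31134033203125, 167.90386962890625), (34.01417541503906, 8.484604835510254), 37.30394744873047) [0.6599 0.0657 0.219 ] -127.82387427812486
side [242 214  31  27 385] ((257.3541259765625, 227.04481506347656), (11.863977432250977, 34.92117691040039), 56.97612762451172) [0.6601 0.0672 0.219 ] -128.37121100519386
```

Request:
{"fn": "play_rows", "kwargs": {"linear": [[0.032, -0.034, 0.02], [0.032, -0.034, 0.02], [0.032, -0.034, 0.02], [0.032, -0.034, 0.02], [0.032, -0.034, 0.01], [0.032, -0.034, 0], [0.032, -0.034, 0], [0.032, -0.034, 0]], "turn": [4, 4, 4, 4, 4, 4, 4, 4], "hand": 0.0854}}

```text
time: 1.8
tool_pos: [0.4102, 0.3327, 0.3216]
tool_rot: [0.0, -0.156, 0.988, 0.0]
contact_force: [-0.1, 0.7, 0.0]
gripper_width: 1.003
grasp_force: 0.0
```

Request:
{"fn": "play_rows", "kwargs": {"linear": [[0.032, -0.034, 0], [0.032, -0.034, 0], [0.032, -0.034, 0], [0.032, -0.034, 0], [0.032, -0.034, 0], [0.032, -0.034, 0], [0.032, -0.034, 0], [0.025, -0.03, 0]], "turn": [4, 4, 4, 4, 4, 4, 4, 6]}}

```text
time: 2.8
tool_pos: [0.6593, 0.0644, 0.3211]
tool_rot: [-0.0, -0.438, 0.899, 0.0]
contact_force: [0.1, -0.4, 0.2]
gripper_width: 1.001
grasp_force: 0.0
```

```bash
cat >> h.py <<'E'
def yaw():
    s=state();q=np.array(s["tool_rot"]);M=R.from_quat(q[[1,2,3,0]]).as_matrix();return np.degrees(np.arctan2(M[1,1],M[0,1]))
E
python3 - <<'E'
from h import *
s=state();print(s["time"],s["tool_pos"],yaw(),s["joint_pos"].round(2),s["contact_force"].round(2))
C,im=snap("wrist","w1");print(C[1],C[2].round(2).tolist())
for t,z in(("handle",.234),("cap",.16),("pot",.13),("swing",.171)):
    for d in trace("wrist",t)[:1]: print(t,d["p"],d["location"],onplane(C,d["location"],z).round(4))
E
```

```text
2.8 [0.65932774 0.06442272 0.32110952] 141.95034702544527 [-0.01  0.1   1.41  0.    1.63 -2.49] [ 0.08 -0.41  0.19]
[0.60960384 0.00143605 0.46401594] [[-0.79, 0.59, 0.19], [0.62, 0.75, 0.25], [0.0, 0.31, -0.95]]
handle 0.63 [313.3, 219.3] [0.6503 0.0465 0.234 ]
cap 0.78 [314.2, 221.8] [0.6642 0.0635 0.16  ]
swing 0.69 [328.0, 210.1] [0.6456 0.0603 0.171 ]
```

View pics/w1.png

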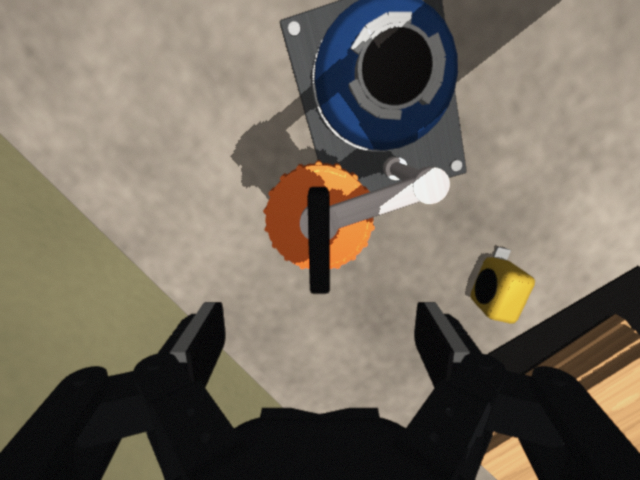

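The wrist view shows the bar upright, centred at (319,240) and lined up with the closing direction. The hub is at (431,186) and the neck at (396,66).

```bash
python3 - <<'E'
from h import *
C=cam("wrist")
for k,p,z in(("h",(319,238),.23),("hinge",(431,186),.171),("neck",(396,66),.13),("u",(319,188),.234),("v",(319.5,293),.234)): print(k,onplane(C,p,z).round(4))
im=cv2.imread("pics/w1.png")[0:150,300:480]
cv2.imwrite("pics/w1c.png",cv2.resize(im,None,fx=4,fy=4,interpolation=cv2.INTER_CUBIC))
E
```

```text
h [0.6552 0.063  0.23  ]
hinge [0.5592 0.1015 0.171 ]
neck [0.5189 0.003  0.13  ]
u [0.6317 0.0333 0.234 ]
v [0.6818 0.0974 0.234 ]
```

View pics/w1c.png

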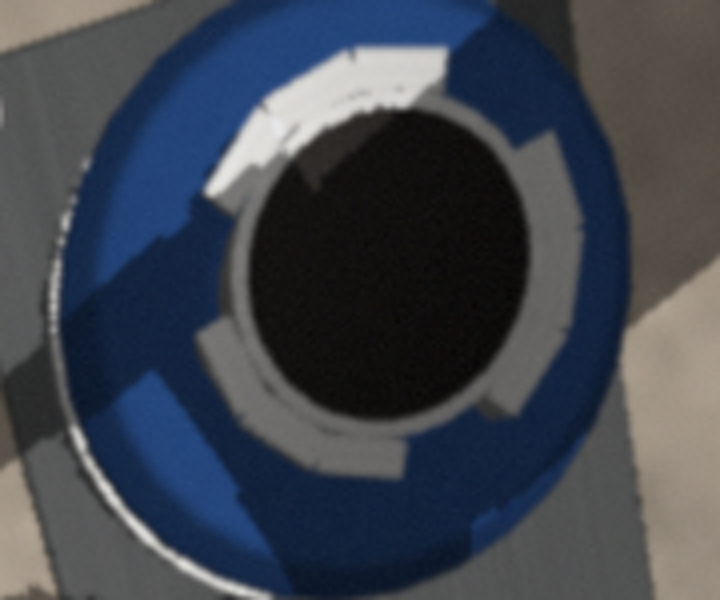

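The crop shows the three bands, with gaps at roughly lower right, left and upper right of the neck. The lugs can't be seen, so I will have to feel for them. First I descend and grip.

Request:
{"fn": "play_rows", "kwargs": {"linear": [[0, 0, -0.03], [0, 0, -0.03], [0, 0, -0.03], [0, 0, -0.02], [0, 0, -0.008], [0, 0, 0]], "turn": [0, 0, 0, 0, 0, 0]}}

```text
time: 3.8
tool_pos: [0.6582, 0.0663, 0.2035]
tool_rot: [0.0, -0.437, 0.899, -0.0]
contact_force: [-0.1, -0.1, -0.1]
gripper_width: 1.001
grasp_force: 0.0
```

Request:
{"fn": "play_rows", "kwargs": {"linear": [[0, 0, 0], [0, 0, 0], [0, 0, 0], [0, 0, 0], [0, 0, 0], [0, 0, 0]], "turn": [0, 0, 0, 0, 0, 0], "hand": 0.0}}

```text
time: 4.55
tool_pos: [0.6596, 0.0653, 0.2041]
tool_rot: [0.001, -0.437, 0.9, -0.001]
contact_force: [5.0, -2.8, -0.2]
gripper_width: 0.174
grasp_force: 59.8
```

```bash
python3 - <<'E'
from h import *
s=state();print(s["time"],s["tool_pos"],yaw(),s["contact_force"].round(2),s["ft_torque"].round(2),s["gripper_width"],s["grasp_force"])
p=s["tool_pos"];h=np.array([.559,.1005])
v=p[:2]-h;a=np.arctan2(v[1],v[0]);print(np.hypot(*v),np.degrees(a))
r=.105;e=np.radians(-112.5)
for n in(16,):
    A=np.linspace(a,e,n+1);Q=h+r*np.c_[np.cos(A),np.sin(A)];print(np.vstack([Q[:1]-p[:2],np.diff(Q,axis=0)]).round(4).tolist())
E
```

```text
4.55 [0.65955587 0.0652823  0.20409649] 141.77817032912193 [ 5.   -2.78 -0.24] [-0.34 -0.79 -0.01] 0.17370525836690842 59.84905639663339
0.10654467846924738 -19.30179310902798
[[-0.0015, 0.0005], [-0.004, -0.0099], [-0.005, -0.0094], [-0.0059, -0.0089], [-0.0068, -0.0082], [-0.0076, -0.0075], [-0.0083, -0.0067], [-0.009, -0.0058], [-0.0095, -0.0048], [-0.0099, -0.0039], [-0.0103, -0.0028], [-0.0105, -0.0018], [-0.0106, -0.0007], [-0.0107, 0.0004], [-0.0106, 0.0015], [-0.0104, 0.0025], [-0.0101, 0.0036]]
```

Request:
{"fn": "play_rows", "kwargs": {"linear": [[-0.004, -0.0099, 0], [-0.005, -0.0094, 0], [-0.0059, -0.0089, 0], [-0.0068, -0.0082, 0], [-0.0076, -0.0075, 0], [-0.0083, -0.0067, 0], [-0.009, -0.0058, 0], [-0.0095, -0.0048, 0]], "turn": [0, 0, 0, 0, 0, 0, 0, 0]}}

```text
time: 5.55
tool_pos: [0.6032, 0.0031, 0.2041]
tool_rot: [0.001, -0.436, 0.9, -0.002]
contact_force: [5.3, -4.1, 0.6]
gripper_width: 0.174
grasp_force: 59.7
```

Request:
{"fn": "play_rows", "kwargs": {"linear": [[-0.0099, -0.0039, 0], [-0.0103, -0.0028, 0], [-0.0105, -0.0018, 0], [-0.0106, -0.0007, 0], [-0.0107, 0.0004, 0], [-0.0106, 0.0015, 0], [0, 0, 0]], "turn": [0, 0, 0, 0, 0, 0, 0]}}

```text
time: 6.42
tool_pos: [0.5387, -0.0038, 0.204]
tool_rot: [-0.001, -0.437, 0.9, -0.001]
contact_force: [-2.4, -5.6, 3.2]
gripper_width: 0.175
grasp_force: 60.4
```

```bash
python3 - <<'E'
from h import *
s=state();p=s["tool_pos"];v=p[:2]-[.559,.1005];print(p,yaw(),s["contact_force"],s["ft_torque"],np.hypot(*v),np.degrees(np.arctan2(v[1],v[0])))
E
```

```text
[ 0.53868679 -0.00379004  0.20397049] 141.7751321169055 [-2.40142555 -5.60362343  3.22414105] [-0.91340925  0.53499468  0.05391275] 0.1062498895114762 -101.02185128722186
```

Request:
{"fn": "play_rows", "kwargs": {"linear": [[-0.005, 0.001, 0], [-0.005, 0.0015, 0], [-0.005, 0.0018, 0], [0, 0, 0]], "turn": [0, 0, 0, 0]}}

```text
time: 6.92
tool_pos: [0.524, 0.0005, 0.204]
tool_rot: [-0.001, -0.437, 0.9, -0.001]
contact_force: [-3.3, -6.1, 2.9]
gripper_width: 0.171
grasp_force: 60.4
```

Request:
{"fn": "play_rows", "kwargs": {"linear": [[-0.003, 0.0012, 0], [-0.002, 0.0008, 0], [0, 0, 0]], "turn": [0, 0, 0]}}

```text
time: 7.3
tool_pos: [0.5205, 0.0018, 0.2041]
tool_rot: [0.0, -0.436, 0.9, -0.003]
contact_force: [2.6, -7.9, 1.4]
gripper_width: 0.179
grasp_force: 60.0
```

Request:
{"fn": "play_rows", "kwargs": {"linear": [[-0.002, 0.0008, 0], [0, 0, 0], [0, 0, 0]], "turn": [0, 0, 0]}}

```text
time: 7.68
tool_pos: [0.5201, 0.0019, 0.2041]
tool_rot: [0.002, -0.436, 0.9, -0.004]
contact_force: [9.9, -8.4, -2.6]
gripper_width: 0.172
grasp_force: 59.6
```

Request:
{"fn": "play_rows", "kwargs": {"linear": [[0.001, -0.0018, 0], [0, 0, -0.003], [0, 0, -0.003], [0, 0, -0.003], [0, 0, 0], [0, 0, 0]], "turn": [0, 0, 0, 0, 0, 0]}}

```text
time: 8.43
tool_pos: [0.5207, 0.0016, 0.1983]
tool_rot: [0.002, -0.437, 0.9, -0.002]
contact_force: [-0.0, -4.2, 10.2]
gripper_width: 0.178
grasp_force: 61.6
```

Request:
{"fn": "play_rows", "kwargs": {"linear": [[-0.0005, -0.0005, -0.002], [0, 0, 0], [0, 0, 0], [0, 0, 0], [0, 0, 0]], "turn": [0, -5, -5, -5, 0]}}

```text
time: 9.05
tool_pos: [0.5209, 0.0014, 0.198]
tool_rot: [0.003, -0.315, 0.949, -0.002]
contact_force: [-0.0, -2.0, 17.1]
gripper_width: 0.18
grasp_force: 62.6
```

Request:
{"fn": "play_rows", "kwargs": {"linear": [[0, 0, 0], [0, 0, 0], [0, 0, 0], [0, 0, 0]], "turn": [-5, -5, -5, 0]}}

```text
time: 9.55
tool_pos: [0.5209, 0.0015, 0.198]
tool_rot: [0.004, -0.189, 0.982, -0.002]
contact_force: [0.1, -3.1, 16.4]
gripper_width: 0.178
grasp_force: 62.6
```

Request:
{"fn": "play_rows", "kwargs": {"linear": [[0, 0, 0], [0, 0, 0], [0, 0, 0], [0, 0, 0]], "turn": [-5, -5, -5, 0]}}

```text
time: 10.05
tool_pos: [0.5209, 0.0015, 0.198]
tool_rot: [0.004, -0.059, 0.998, -0.001]
contact_force: [-0.7, -3.5, 16.4]
gripper_width: 0.178
grasp_force: 62.6
```

Request:
{"fn": "play_rows", "kwargs": {"linear": [[0, 0, 0], [0, 0, 0], [0, 0, 0], [0, 0, 0]], "turn": [-5, -5, -5, 0]}}

```text
time: 10.55
tool_pos: [0.5209, 0.0015, 0.198]
tool_rot: [0.004, 0.072, 0.997, -0.001]
contact_force: [-0.1, -3.7, 15.5]
gripper_width: 0.176
grasp_force: 62.6
```

Request:
{"fn": "play_rows", "kwargs": {"linear": [[0, 0, 0], [0, 0, 0], [0, 0, 0], [0, 0, 0]], "turn": [-5, -5, -5, 0]}}

```text
time: 11.05
tool_pos: [0.5209, 0.0016, 0.198]
tool_rot: [0.004, 0.201, 0.979, 0.0]
contact_force: [0.4, -2.9, 15.5]
gripper_width: 0.178
grasp_force: 62.5
```

Request:
{"fn": "play_rows", "kwargs": {"linear": [[0, 0, 0], [0, 0, 0], [0, 0, 0], [0, 0, 0]], "turn": [-5, -5, -5, 0]}}

```text
time: 11.55
tool_pos: [0.5207, 0.0017, 0.1954]
tool_rot: [0.004, 0.328, 0.945, 0.001]
contact_force: [3.8, -1.8, 5.3]
gripper_width: 0.177
grasp_force: 61.1
```

Request:
{"fn": "play_rows", "kwargs": {"linear": [[0, 0, -0.004], [0, 0, -0.004], [0, 0, -0.004], [0, 0, -0.002], [0, 0, 0], [0, 0, 0]], "turn": [0, 0, 0, 0, 0, 0]}}

```text
time: 12.3
tool_pos: [0.5208, 0.0017, 0.1822]
tool_rot: [0.004, 0.327, 0.945, 0.001]
contact_force: [3.0, -2.0, 9.0]
gripper_width: 0.177
grasp_force: 61.6
```

Request:
{"fn": "play_rows", "kwargs": {"linear": [[0, 0, 0], [0, 0, 0], [0, 0, 0], [0, 0, 0], [0, 0, 0], [0, 0, 0], [0, 0, 0], [0, 0, 0]], "turn": [-5, -5, -5, -5, -5, -5, -5, -5]}}

```text
time: 13.3
tool_pos: [0.5209, 0.0017, 0.1822]
tool_rot: [0.003, 0.632, 0.775, 0.002]
contact_force: [2.0, -2.9, 8.9]
gripper_width: 0.179
grasp_force: 61.7
```

```bash
python3 - <<'E'
from h import *
s=state();print(s["tool_pos"],yaw(),s["contact_force"],s["ft_torque"],s["joint_pos"].round(2))
E
```

```text
[0.52090807 0.00168577 0.18222414] 11.6472252766668 [ 2.03513432 -2.88691062  8.93079667] [-0.32662506 -0.41654125  0.05622264] [-0.14 -0.17  1.91 -0.    1.39 -0.34]
```

Request:
{"fn": "play_rows", "kwargs": {"linear": [[0, 0, 0], [0, 0, 0], [0, 0, 0], [0, 0, 0], [0, 0, 0], [0, 0, 0], [0, 0, 0]], "turn": [-5, -5, -5, -5, -5, -5, 0]}}

```text
time: 14.18
tool_pos: [0.521, 0.0016, 0.1823]
tool_rot: [0.003, 0.81, 0.586, 0.003]
contact_force: [2.4, -1.6, 9.1]
gripper_width: 0.178
grasp_force: 61.6
```

```bash
python3 - <<'E'
from h import *
s=state();print(s["tool_pos"],yaw(),s["contact_force"],s["ft_torque"],s["joint_pos"].round(2))
E
```

```text
[0.52101496 0.00159999 0.18229047] -18.235720003762946 [ 2.3862466  -1.63509587  9.06869899] [-0.40159819 -0.51142036 -0.03989103] [-0.14 -0.17  1.91 -0.    1.39  0.18]
```

Request:
{"fn": "play_rows", "kwargs": {"linear": [[0, 0, 0], [0, 0, 0], [0, 0, 0], [0, 0, 0]], "turn": [-4, -4, -4, 0]}}

```text
time: 14.68
tool_pos: [0.5211, 0.0016, 0.1823]
tool_rot: [0.003, 0.867, 0.498, 0.003]
contact_force: [1.8, -2.2, 9.1]
gripper_width: 0.172
grasp_force: 61.6
```

```bash
cat > s.py <<'E'
from h import *
s=state();print(s["tool_pos"],yaw(),s["contact_force"],s["ft_torque"],s["joint_efforts"][5])
E
python3 s.py
```

```text
[0.52105055 0.00158492 0.18231805] -30.228090162666778 [ 1.84206298 -2.19162652  9.11927619] [-0.38987838 -0.52235687 -0.08887543] 0.04570885794237256
```

Request:
{"fn": "play_rows", "kwargs": {"linear": [[0, 0, 0], [0, 0, 0], [0, 0, 0], [0, 0, 0]], "turn": [-4, -4, -4, 0]}}

```text
time: 15.18
tool_pos: [0.5218, 0.0027, 0.1825]
tool_rot: [0.002, 0.914, 0.407, 0.005]
contact_force: [6.7, 1.4, 8.1]
gripper_width: 0.18
grasp_force: 115.0
```

```bash
python3 s.py
```

```text
[0.52180369 0.00273508 0.18253679] -42.02966171995238 [6.67979026 1.44479504 8.07018252] [ 0.2422106  -0.93956981  0.9621841 ] 1.03094894438982
```

Request:
{"fn": "play_rows", "kwargs": {"linear": [[0, 0, 0.002], [0, 0, 0]], "turn": [2, 0]}}

```text
time: 15.42
tool_pos: [0.5211, 0.002, 0.1828]
tool_rot: [0.003, 0.906, 0.424, 0.003]
contact_force: [8.2, -0.6, 3.0]
gripper_width: 0.176
grasp_force: 89.1
```

```bash
python3 s.py
```

```text
[0.52107077 0.00198406 0.18280235] -39.796637459633395 [ 8.18839168 -0.57462175  3.01264579] [-0.46686323 -1.04111255  2.16225522] 2.1330439299345016
```

Request:
{"fn": "play_rows", "kwargs": {"linear": [[0, 0, 0], [0, 0, 0], [0, 0, 0], [0, 0, 0], [0, 0, 0]], "turn": [1, 0, 0, 0, 0], "hand": 0.0854}}

```text
time: 16.05
tool_pos: [0.5179, 0.0022, 0.1801]
tool_rot: [-0.0, 0.903, 0.429, -0.0]
contact_force: [0.0, -0.8, 0.3]
gripper_width: 0.995
grasp_force: 0.0
```

Request:
{"fn": "play_rows", "kwargs": {"linear": [[0, 0, 0.01], [0, 0, 0.03], [0, 0, 0.03], [0, 0, 0.03], [0, 0, 0.03], [0, 0, 0.01], [0, 0, 0]], "turn": [0, 0, 0, 0, 0, 0, 0]}}

```text
time: 16.92
tool_pos: [0.5183, 0.0022, 0.321]
tool_rot: [0.0, 0.903, 0.429, 0.001]
contact_force: [0.3, 0.3, -0.3]
gripper_width: 0.995
grasp_force: 0.0
```

```bash
python3 s.py; python3 - <<'E'
from h import *
C,a=snap("wrist");D,b=snap("side","s2")
c=cv2.resize(b[190:330,220:400],None,fx=3,fy=3)
o=np.zeros((480,800,3),np.uint8);w=cv2.resize(a,(400,300));o[:300,:400]=w;b=cv2.resize(b[190:310,240:360],(400,400));o[:400,400:]=b
cv2.imwrite("pics/f.png",o[:,:,::-1]);cv2.imwrite("pics/w2.png",a[:,:,::-1])
E
```

```text
[0.51830406 0.00215208 0.32095024] -39.19878590320208 [ 0.29899732  0.30175768 -0.32874783] [-0.01353439 -0.02208201  0.03975142] 6.857989546915633e-05
```

View pics/f.png

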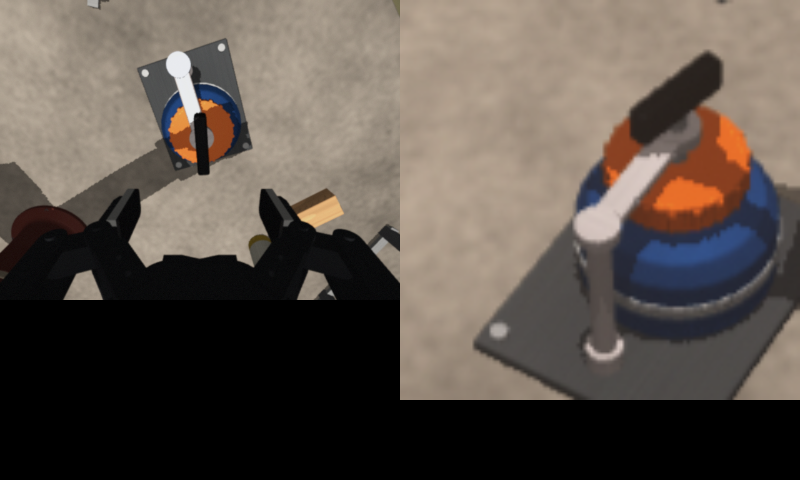

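The left panel (wrist) shows the bar over the neck from (199,113) to (205,174), a few degrees off the tool's closing line. The right panel (side) shows the cap down on the pot with the arm over the neck. I'll measure the bar's yaw to confirm it is fully home.

```bash
python3 - <<'E'
from h import *
im=cv2.imread("pics/w2.png");C=cam("wrist")
m=(im.max(2)<45).astype(np.uint8);w=np.zeros_like(m);w[170:285,285:350]=m[170:285,285:350]
k,l,st,ce=cv2.connectedComponentsWithStats(w);i=1+np.argmax(st[1:,4])
r=cv2.minAreaRect(np.argwhere(l==i)[:,::-1].astype(np.float32));b=cv2.boxPoints(r)
e=np.linalg.norm(b-np.roll(b,-1,0),axis=1);j=np.argmax(e)
U,V=[onplane(C,p,.213) for p in(b[j],b[(j+1)%4])];d=V-U
print(st[i],r,np.linalg.norm(d),onplane(C,r[0],.213),"bar-perp yaw",np.degrees(np.arctan2(d[1],d[0]))-90,yaw())
E
```

```text
[ 311  181   24   99 1803] ((322.3629150390625, 229.94248962402344), (98.11552429199219, 19.090953826904297), 86.18592071533203) 0.08031966192873342 [0.52265352 0.0057978  0.213     ] bar-perp yaw -214.87148165488918 -39.20082114823427
```

```bash
python3 -c "
from plant import *
print(job_done())"
```

```text
the job is handed in; nothing more can be done
None
```

The glue pot is closed and handed in: I swung the cap over the neck to its stop, pressed it into the thread and screwed it clockwise until it met the solid stop. It stayed down after release, and the arm never went near the bottle, tape measure or offcut.

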